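# Mesh a splined gear onto an inspection spindle and lock it with the keeper

### The job

Mount the gear with the hexagon hub on the splined arbor of the inspection spindle, hub upwards: ease it over the arbor's nose, rock it under light pressure for as long as it takes the teeth to mesh - never force it - and slide it fully down onto the shoulder. Then swing the keeper with the red ball knob in over the hub as far as it goes, and leave the other things on the bench where they are.

Things in the scene. Friction and masses are not known exactly. Their poses are not given: they have to be found in the camera images.
- gear: The workpiece, 0.4 to 0.65 kg: steel spur gear, dark toothed rim 80 mm wide and 14 mm thick, bright hexagon hub on top, splined bore right through. Stands on the bench hub up. Origin at the centre of its underside, z up along the bore. The bore is 45 mm wide; six straight teeth 9 mm wide stand in to a 36 mm circle, one at the gear's x axis and every 60 degrees from it.
- hub_top (a point): Centre of the gear's hub top, 40 mm above its underside. The hub is a hexagon 54 mm across flats, from 14 to 40 mm above the underside; its flats face the gear's own x axis and every 60 degrees from it. Grip it across two flats from above.
- fixture: The inspection spindle, fixed to the bench: grey base plate 120 x 180 x 15 mm with a dark bearing housing and an upright bright splined arbor. Origin under the arbor's axis at bench height, z up; its y axis points to the keeper's post (20 mm thick, 80 mm from the arbor). The plate reaches 60 mm either way in x and from -60 to +120 mm in y.
- seat (a point): Centre of the arbor's shoulder (a 60 mm disc), 50 mm above the bench: the gear's underside centre belongs here when home; the hub's top is then 90 mm above the bench, 4 mm above the arbor's end. Meshed, the gear slides down freely under a light push. Push with 5 to 15 N; more than 50 N of contact force between gear and spindle counts as forcing.
- spline_top (a point): Centre of the upper end of the arbor's splines, 22 mm above the shoulder: an unmeshed gear's underside stands here. Six straight splines 8.8 mm wide, 43 mm over the tops, run from here to the shoulder. Their angle differs each time and is not reported (this point's axes do not show it; it repeats every 60 degrees): find it by feel or sight. Play when meshed: 2 degrees either way.
- nose_tip (a point): Top of the arbor, 36 mm above the shoulder. Above the splines the arbor is a plain round nose 34 mm in diameter and 6 mm high, then a taper to 22 mm here; on the round part the gear is centred with 1 mm clearance all round. The spindle with its arbor turns only stiffly (0.3 N m), so the gear rubbing lightly on the spline ends does not turn it.
- keeper (a joint): Angle (rad) of the keeper, a dark arm 80 mm long that swings level about the post's top: 0 = arm over the arbor, at its stop; positive = swung out, towards the robot (clockwise from above), up to 1.9. It stays where left; 1 N at the knob moves it. The arm lies 95 to 106 mm above the bench.
- plunger_tip (a point): Lowest point of the sprung white plunger (domed nose, 24 mm wide) under the keeper arm, 56 mm from the hinge, 88.5 mm above the bench when free. In the last 0.3 rad of the swing it rides up 1.5 mm onto the hub of a gear that is home (up to some 10 N at the knob) and then presses on it with about 2 N. A gear that is not home blocks the arm.
- keeper_knob (a point): Centre of the red ball knob, 25 mm in diameter, above the end of the keeper's arm (132 mm above the bench, 80 mm from the post's axis), on a 10 mm stem. Grip or push it from above.
- keeper_hinge (a point): Point on the keeper's vertical hinge axis, 94 mm above the bench. At keeper angle a the knob stands 80 mm from here in the direction that is the fixture's -y axis turned clockwise (from above) by a.
- ring_gauge: Bystander: black and red thread ring gauge lying flat, 69 mm in diameter, 12 mm high. Origin at the centre of its underside.
- loupe: Bystander: black loupe, 36 mm in diameter, 19 mm high. Origin at the centre of its underside.
- setting_ring: Bystander: steel setting ring lying flat, 45 mm in diameter, 12 mm high. Origin at the centre of its underside.
- marker: Bystander: red and white marker pen, 122 mm long. Origin at its middle on the bench.
- screwdriver: Bystander: screwdriver with a red handle, 166 mm long. Origin at its middle on the bench.
- notebook: Bystander: blue notebook, 148 x 106 x 14 mm. Origin at the centre of its underside.
- brush: Bystander: bench brush with a wooden handle, 145 mm long. Origin at its middle on the bench.
- coupling: Bystander: upright coupling with a green nut, 31 mm wide, 56 mm high. Origin at the centre of its underside.
Not all that is in view belongs to the job. What is shaped like the gear but purple is not meant.

How it is judged (in metres and radians):
On the way:
1. the gear is fully down on the arbor's shoulder, hub up, with the keeper still swung out (horizontal distance between gear and seat below 0.0025 m and z of gear in the frame of seat below 0.002 m and angle between gear's own z axis and vertical below 0.06 rad and value of joint keeper above 0.5 rad), for 0.2 s.
At the end, for the whole second after the job is handed in: The gear is home on the arbor, hub up (underside within 2 mm of the shoulder and within 2.5 mm of its centre, tilt under 0.06 rad), at rest, and the keeper is swung in over the hub to within 0.1 rad of its stop (horizontal distance between gear and seat below 0.0025 m and z of gear in the frame of seat between -0.002 and 0.002 m and angle between gear's own z axis and vertical below 0.06 rad and value of joint keeper below 0.1 rad and linear speed of gear below 0.02 m/s); the robot touches nothing.
It fails at once if the gear is forced: more than 50 N between the gear and the spindle fixture (contact force between gear and fixture above 50 N).
It fails at once if a bystander is moved by more than 30 mm (distance of any of ring_gauge, loupe, setting_ring, marker, screwdriver, notebook, brush, coupling from where it was at the start of the episode above 0.03 m).
It also fails if it takes over 72 s, if anything falls off the work surface, if the arm or the gripper's body presses on something with over 40 N, if the wrist force passes 120 N, or if a joint passes its speed limit or range.

### The arm

A 6-joint arm with a two-finger parallel gripper is mounted at the origin on a cart in front of the work surface, level with it; the furniture and walls round the work are solid. World frame = base frame: x ahead of the robot, y to its left, z up, the work surface at z = 0. Lengths are in mm, angles in rad, forces in N, time in s.
With the tool pointing down it reaches from about 400 to 825 mm from the base axis. Payload 7 kg.
Tool frame: the origin (TCP) lies at the very end of the fingers, on their centre line; the grasp point (between the pads) lies 19 mm behind it; z points along the fingers, y is the direction in which the jaws open and shut (so a half turn about z gives the same grasp; the last joint's range is limited). The gripper opens to 88 mm and grips with 3 to 60 N. Pads are 19 mm wide; open, the fingers measure 130 mm over their backs; the gripper's body (78 mm by 193 mm) begins 47 mm behind the grasp point.
Start: joints at [1.455, 0.359, 0.012, 0, -1.224, -0.288], TCP at [265.224, 620.686, 226.561] pointing down, gripper open.
Joint ranges: [-3.07, 3.07], [-1.43, 2.12], [-1.02, 1.25], [-3.03, 1.67], [-3.05, -0], [-3.03, 3.03]. Speed limits (rad/s): [2.39, 2.39, 3.01, 3.14, 3.14, 3.14].

### API

Orientations are given as a unit quaternion [x, y, z, w].
In Python, from plant import bot gives the robot as it stands. Calls block until the motion is done:
- bot.move_ptp(position, orientation): joint-space move of the TCP to a pose.
- bot.line_to(position, velocity=150, ori=None): straight line of the TCP; ori=None keeps the orientation; velocity is the mean speed in mm/s.
- bot.move_joints(angles): joint-space move.
- bot.move_gripper(opening, force=None): finger opening in mm; force is the grip in N (None keeps the last); returns when the fingers have stopped.
- bot.pause(seconds).
- bot.solve_ik(position, orientation): joint angles nearest the present ones, or None.
- bot.read_state(): the state.
- bot.camera(name): name is "scene" or "top"; returns the picture (384x512x3 uint8, red, green, blue); there is no depth.
- bot.get_calibration(name): a dict with "fx", "fy", "cx", "cy" (pixels), "view" (4x4, takes a point from world to camera coordinates). Camera axes: x right, y up, looking along -z (the intrinsics and any distortion apply to the point x, -y, -z); pixel columns grow to the right and rows downward; lengths in mm; the calibration is good to about 2 mm. A picture is of the moment at which its call begins. get_calibration takes no time and is no camera call.
A pose or a line that the arm cannot do raises bot.Unreachable and nothing moves.
- bot.close_job(): hands the job in, once; it reports no verdict.
The state is a dict: "t": time; "joint_pos": joint angles; "qvel": joint speeds; "tau": joint torques, N m; "tcp_pos": TCP position; "eef_rot": TCP orientation; "contact_force": force on the tool from outside, world axes, zero at the start; "moment": the same for the moment, N m; "width": finger opening in mm.
Only numpy, scipy, OpenCV 4.12 (cv2) and the standard library are available. Lean on these libraries where they do the work, as an engineer would, in place of code of your own. Each camera call takes 0.05 s, during which the arm holds its last target.

## Working session

There is one attempt and no reset: what is moved stays moved. The work goes in short steps, each a Python script; the robot and the scene stay as the last script left them, time stands still between calls to the robot, and variables do not carry over. Pictures are saved under pics/ and viewed, and the job is handed in when it is done.

```bash
ls; mkdir -p pics; python3 - <<'E'
from plant import bot
import cv2
for n in ("scene","top"):
    im=bot.camera(n); cv2.imwrite(f"pics/{n}0.png",im[...,::-1])
    c=bot.get_calibration(n); print(n,c)
s=bot.read_state(); print(s)
E
```

```text
pics
scene {'fx': 394.3693608307859, 'fy': 394.3693608307859, 'cx': 257.45838963988564, 'cy': 194.62384788495012, 'view': array([[ 4.69444834e-01, -8.82959628e-01,  1.96030564e-03,
        -2.95050195e+02],
       [ 5.99271546e-01,  3.20244777e-01,  7.33700822e-01,
        -3.80992792e+02],
       [-6.48455983e-01, -3.43257305e-01,  6.79469838e-01,
        -8.22468842e+02],
       [ 0.00000000e+00,  0.00000000e+00,  0.00000000e+00,
         1.00000000e+00]])}
top {'fx': 365.1716886794223, 'fy': 365.1716886794223, 'cx': 257.5669753374818, 'cy': 189.9447076372186, 'view': array([[-2.07529747e-02, -9.99422469e-01, -2.69080374e-02,
        -6.79874214e+00],
       [ 9.86588287e-01, -2.48300265e-02,  1.61328923e-01,
        -5.41938157e+02],
       [-1.61903877e-01, -2.31990995e-02,  9.86533799e-01,
        -1.11385703e+03],
       [ 0.00000000e+00,  0.00000000e+00,  0.00000000e+00,
         1.00000000e+00]])}
{'t': 0.1, 'joint_pos': array([ 1.45510580e+00,  3.59337706e-01,  1.11409676e-02, -2.95679134e-04,
       -1.22410336e+00, -2.88093892e-01]), 'qvel': array([-0.00057741, -0.00105622,  0.00127177,  0.0014219 ,  0.00080892,
        0.0002897 ]), 'tau': array([-2.46845695e-03, -5.84163237e+01,  2.93749398e+01,  7.01562837e+00,
        1.01862982e-02, -4.32853369e-05]), 'tcp_pos': array([265.06909362, 620.29540816, 225.7000409 ]), 'eef_rot': array([ 9.79678518e-01, -2.00572721e-01, -7.37559341e-05,  7.61060257e-04]), 'contact_force': array([-0.06333863, -0.3307116 ,  0.50434703]), 'moment': array([ 0.01410985, -0.00736785,  0.0129599 ]), 'width': 87.1742062460961}
```

View pics/scene0.png

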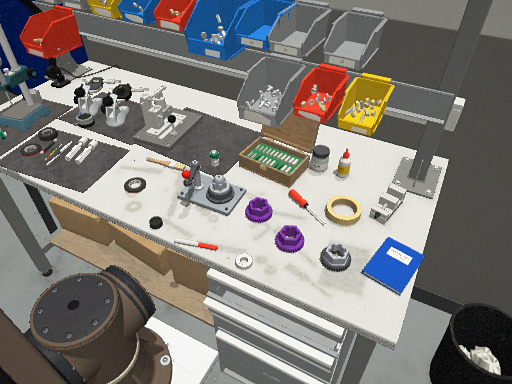

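View pics/top0.png

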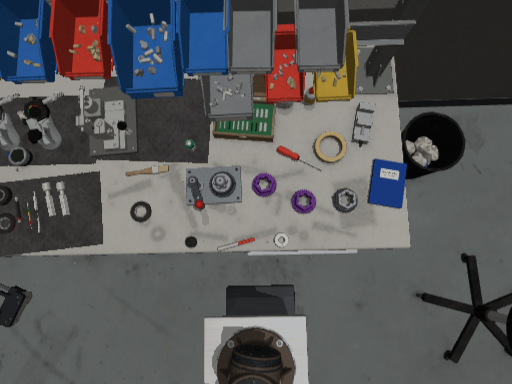

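```bash
cat > h.py <<'E'
import numpy as np, cv2
from plant import bot
def project(n,P):
    c=bot.get_calibration(n); p=c['view'][:3,:3]@np.asarray(P,float)+c['view'][:3,3]
    x,y,z=p[0],-p[1],-p[2]; return np.array([c['fx']*x/z+c['cx'],c['fy']*y/z+c['cy']])
def ray(n,uv,h):
    c=bot.get_calibration(n); R=c['view'][:3,:3]; t=c['view'][:3,3]
    d=R.T@np.array([(uv[0]-c['cx'])/c['fx'],-(uv[1]-c['cy'])/c['fy'],-1.]); o=-R.T@t
    return o+d*(h-o[2])/d[2]
E
python3 - <<'E'
from h import *
print(project('top',[265,620,226]),project('scene',[265,620,226]), project('top',[0,0,0]))
a=cv2.imread('pics/top0.png'); b=cv2.imread('pics/scene0.png')
o=np.hstack([cv2.resize(a[155:225,180:250],(400,400),interpolation=cv2.INTER_CUBIC),cv2.resize(a[170:230,315:375],(400,400),interpolation=cv2.INTER_CUBIC)])
cv2.imwrite('pics/c1.png',o)
o=np.hstack([cv2.resize(b[150:220,175:255],(457,400),interpolation=cv2.INTER_CUBIC),cv2.resize(b[230:280,310:360],(340,400),interpolation=cv2.INTER_CUBIC)])
cv2.imwrite('pics/c2.png',o)
E
```

```text
[ 11.84853933 289.85653045] [-11.16656769 141.4025141 ] [255.33804642 367.61604762]
```

View pics/c1.png

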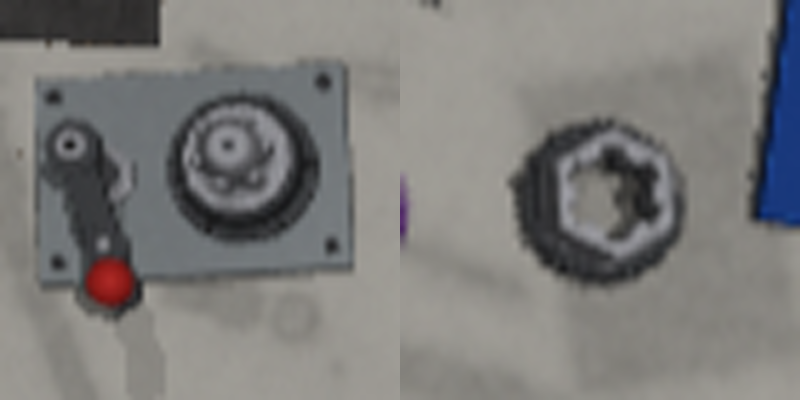

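View pics/c2.png

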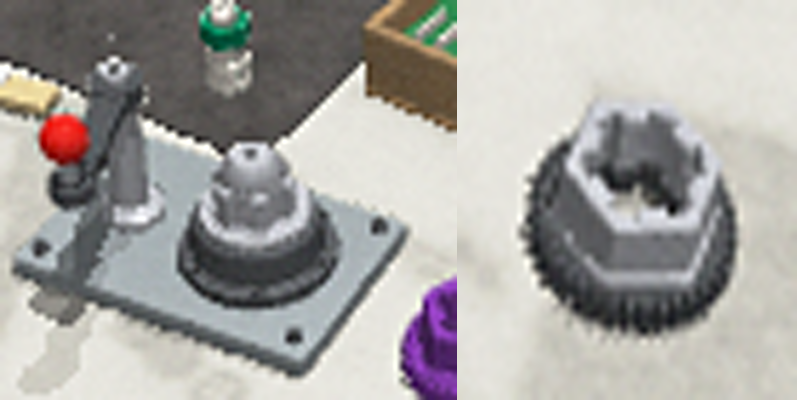

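```bash
python3 - <<'E'
from h import *
a=cv2.imread('pics/top0.png'); b=cv2.imread('pics/scene0.png')
for n in('top','scene'):
    c=bot.get_calibration(n);print(n,'cam',-c['view'][:3,:3].T@c['view'][:3,3])
g=cv2.cvtColor(a,cv2.COLOR_BGR2GRAY)
print(g[184:216,328:362])
def z(im,x0,y0,w,h,s,name,st=5):
    o=cv2.resize(im[y0:y0+h,x0:x0+w],None,fx=s,fy=s,interpolation=cv2.INTER_NEAREST)
    for k in range(0,w,st): cv2.putText(o,str(x0+k),(k*s,8),0,.3,(0,0,255)); cv2.line(o,(k*s,0),(k*s,3),(0,255,0))
    for k in range(0,h,st): cv2.putText(o,str(y0+k),(0,k*s+4),0,.3,(0,0,255)); 
    cv2.imwrite(name,o)
z(a,328,182,34,34,17,'pics/z1.png'); z(b,315,236,42,38,15,'pics/z2.png')
z(a,180,158,66,56,12,'pics/z3.png'); z(b,175,150,75,66,9,'pics/z4.png')
E
```

```text
top cam [ 354.19097109  -46.09163468 1186.10496986]
scene cam [-166.50691184 -420.82489713  838.95588463]
[[155 154 152 ... 131 133 131]
 [154 154 153 ... 132 134 134]
 [155 152 152 ... 133 134 134]
 ...
 [137 137 137 ... 129 128 131]
 [142 141 140 ... 130 131 131]
 [146 145 144 ... 132 132 131]]
```

View pics/z1.png

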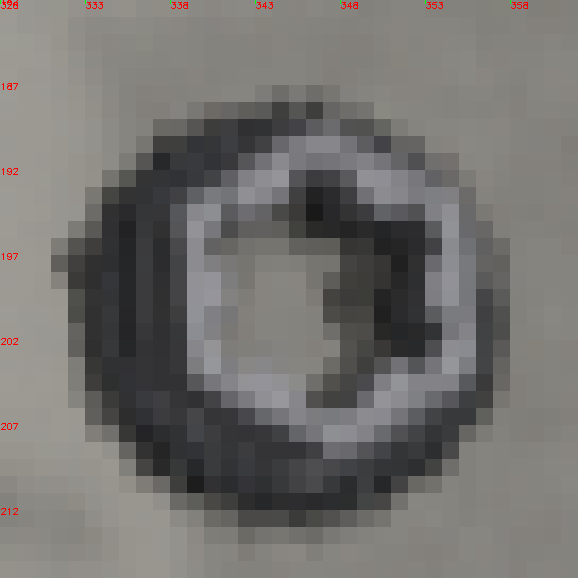

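View pics/z2.png

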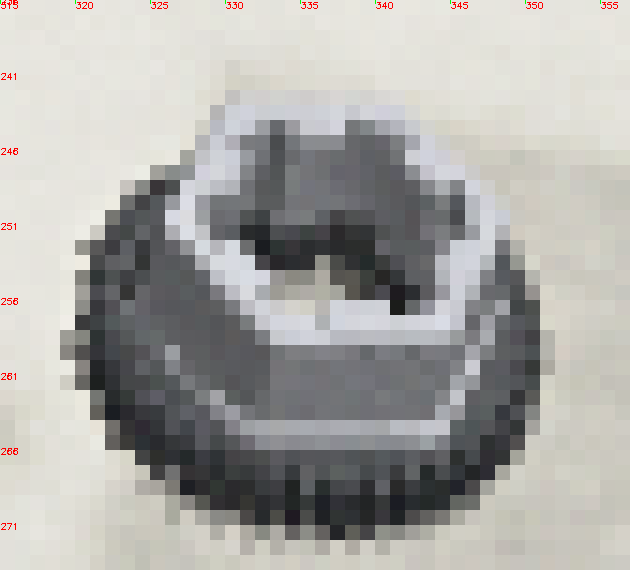

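View pics/z3.png

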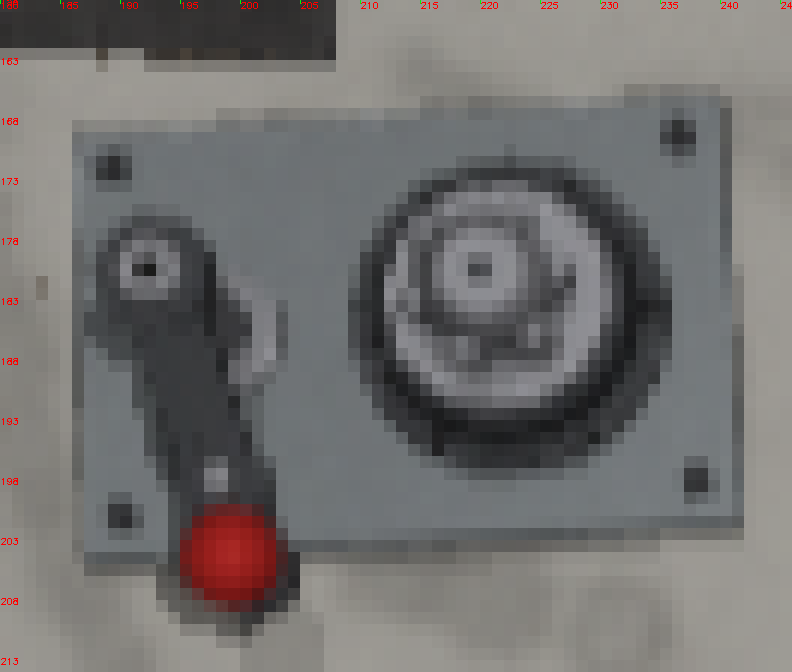

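View pics/z4.png

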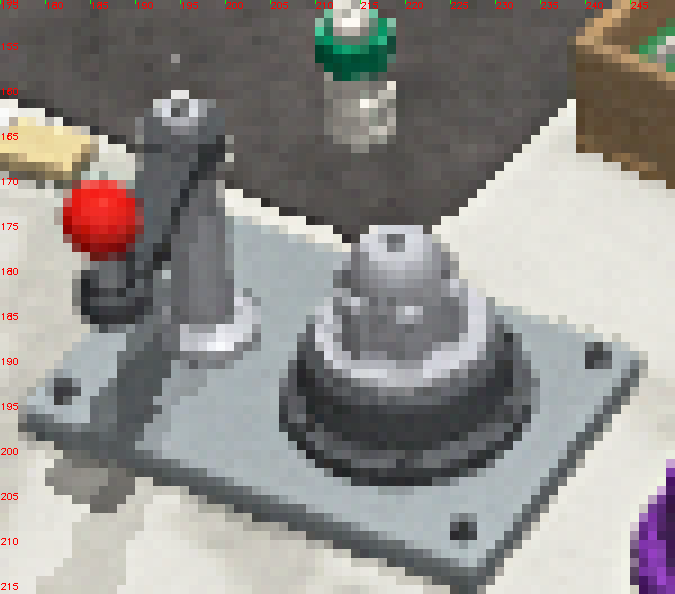

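```bash
cat > m.py <<'E'
from h import *
def tri(uvs):
    A=[];B=[]
    from numpy.linalg import lstsq
    for n,uv in uvs.items():
        o=-bot.get_calibration(n)['view'][:3,:3].T@bot.get_calibration(n)['view'][:3,3]
        d=ray(n,uv,0)-o; d/=np.linalg.norm(d); P=np.eye(3)-np.outer(d,d); A.append(P);B.append(P@o)
    return lstsq(np.vstack(A),np.hstack(B),rcond=None)[0]
E
python3 - <<'E'
from m import *
from scipy.ndimage import label
im={n:cv2.imread(f'pics/{n}0.png').astype(int) for n in('top','scene')}
np.set_printoptions(precision=1,suppress=True)
# knob
def red(n,x0,x1,y0,y1):
    a=im[n]; m=(a[...,2]>90)&(a[...,2]>2*a[...,1])&(a[...,2]>2*a[...,0])
    ys,xs=np.nonzero(m[y0:y1,x0:x1]); return np.array([xs.mean()+x0,ys.mean()+y0]),len(xs)
uv={}
for n,bx in(('top',(188,212,195,215)),('scene',(178,196,165,182))):
    c,k=red(n,*bx); uv[n]=c; print('knob',n,c,k,ray(n,c,132), 'half',ray(n,c+.5,132))
print(tri(uv), tri({n:u+.5 for n,u in uv.items()}))
nt={'top':np.array([219,180.]),'scene':np.array([218.7,176.2])}
print('nose',[ray(n,u,86) for n,u in nt.items()],tri(nt))
# hub hexagon
for n,(x0,x1,y0,y1),th in(('top',(330,360,186,212),115),('scene',(322,350,240,259),190)):
    a=im[n]; m=((a.min(2)>th)&(a[...,0]>=a[...,2]+(6 if n=='top' else 2)));mm=np.zeros(m.shape,np.uint8); mm[y0:y1,x0:x1]=m[y0:y1,x0:x1]
    for r in mm[y0:y1,x0:x1]: print(''.join('#' if v else '.' for v in r))
    ys,xs=np.nonzero(mm); W=np.array([ray(n,(x,y),40)[:2] for x,y in zip(xs,ys)],np.float32)
    h=cv2.convexHull(W); M=cv2.moments(h); c=np.array([M['m10'],M['m01']])/M['m00']
    # hexagon orientation via 6-fold support
    H=h[:,0]-c; best=min(((lambda w:(w.mean(),np.degrees(t),w))(np.array([np.ptp(H@[np.cos(t+k*np.pi/3),np.sin(t+k*np.pi/3)]) for k in range(3)])) for t in np.radians(np.arange(0,60,1))),key=lambda q:q[0])
    print(n,c,best,M['m00'])
# plate
a=im['top'].astype(np.uint8); hsv=cv2.cvtColor(a,cv2.COLOR_BGR2HSV)
holes={'tl':(189,171.5),'tr':(235.8,169),'br':(237.2,197.6),'bl':(190,200.5)}
P={k:ray('top',v,15) for k,v in holes.items()}; print('holes',P, np.mean(list(P.values()),0))
hs={'b':(225.6,208.3),'r':(240.5,188.8),'l':(181.3,192.8)}
print('holes scene',{k:ray('scene',v,15) for k,v in hs.items()})
E
```

```text
knob top [198.7 203.6] 51 [491.  151.6 132. ] half [489.5 150.1 132. ]
knob scene [185.7 173.8] 59 [489.1 153.4 132. ] half [488.  150.9 132. ]
[490.3 152.7 131.5] [489.1 150.9 131.2]
nose [array([568.7,  97.8,  86. ]), array([568.9,  98.3,  86. ])] [568.5  97.9  86.5]
..............................
..............................
..............................
..............................
..............................
..............................
..............................
..............................
..............................
..............................
..............................
........................#.....
........................#.....
.........##.............#.....
.........#....................
.........#....................
.........................#....
..............................
.............#................
..............................
....................#.........
..............................
..............................
..............................
..............................
..............................
top [ 499.4 -301.7] (np.
[... 361 characters left out ...]
................#..
....##...................##.
.....##..................#..
......#.#..............###..
.......###.............##...
........###............##...
.........#.............#....
..........#....####...##....
..........####.#########....
...........####.............
scene [ 506.  -298.2] (np.float64(50.3211986751103), np.float64(29.000000000000004), array([49.7, 51.3, 50. ])) 2114.7967857485637
holes {'tl': array([613.6, 206.1,  15. ]), 'tr': array([617.9,  51.6,  15. ]), 'br': array([522.9,  48.1,  15. ]), 'bl': array([517.1, 201.9,  15. ])} [567.9 126.9  15. ]
holes scene {'b': array([522.7,  50.7,  15. ]), 'r': array([618.5,  54.7,  15. ]), 'l': array([516.3, 206.8,  15. ])}
```

```bash
python3 - <<'E'
from m import *
np.set_printoptions(precision=1,suppress=True)
g={'top':np.array([347.2,199.]),'scene':np.array([337.2,250.2])}
print([ray(n,u,40) for n,u in g.items()],tri(g))
sc=[(326.3,250),(330,242.3),(341.5,242.3),(347.8,250.3),(345.3,258),(332,258)]
W=np.array([ray('scene',u,40)[:2] for u in sc]); c=W.mean(0); print(W,c,np.linalg.norm(W-c,axis=1),np.degrees(np.arctan2(*(W-c).T[::-1]))%60)
tp=[(346.5,189.2),(355.4,193.5),(355.8,203),(347.5,208.7),(338.7,204),(338.5,194.3)]
W=np.array([ray('top',u,40)[:2] for u in tp]); c=W.mean(0); print(W,c,np.linalg.norm(W-c,axis=1),np.degrees(np.arctan2(*(W-c).T[::-1]))%60)
# rim outline ellipse top, z~7..14
for n,us in(('scene',[(213.5,183.3),(220,184.5),(226.2,181)]),('top',[(223.7,185.5),(217.6,187),(212.3,182)])):
    for u in us:
        p=ray(n,u,72)[:2]-[568.8,98]; print(n,p,np.linalg.norm(p),np.degrees(np.arctan2(p[1],p[0]))%360)
E
python3 - <<'E'
import cv2,numpy as np
a=cv2.imread('pics/top0.png')[170:196,206:236];b=cv2.imread('pics/scene0.png')[172:196,204:234]
f=lambda i:cv2.convertScaleAbs(cv2.resize(i,(390,340),interpolation=cv2.INTER_CUBIC),alpha=1.5,beta=-60)
cv2.imwrite('pics/sp.png',np.hstack([f(a),f(b)]))
E
```

```text
[array([ 506.3, -300.7,   40. ]), array([ 506.3, -298.7,   40. ])] [ 505.7 -299.6   41.4]
[[ 493.6 -273.6]
 [ 522.7 -272.9]
 [ 537.  -299.7]
 [ 518.9 -323. ]
 [ 491.9 -325.5]
 [ 475.9 -295.6]] [ 506.7 -298.4] [28.  30.1 30.4 27.5 30.9 30.9] [57.7 57.8 57.5 56.4  1.3 54.8]
[[ 537.6 -300.4]
 [ 523.2 -327.4]
 [ 493.  -326.7]
 [ 475.6 -299.8]
 [ 491.1 -273.2]
 [ 521.9 -274.3]] [ 507.1 -300.3] [30.5 31.5 30.  31.4 31.5 29.9] [59.9  0.7  2.  59.   0.5  0.3]
scene [-21.1   6.2] 21.979490679674672 163.58909036414863
scene [-16.6 -13.6] 21.432877215916157 219.24635529363886
scene [  5.5 -21.4] 22.135088606708624 284.31776526323756
top [-15.1 -13. ] 19.927895464175165 220.59148496238765
top [-19.4   6.1] 20.30334840285339 162.64569104058182
top [-3.2 22.6] 22.783104688320677 97.96392222284364
```

View pics/sp.png

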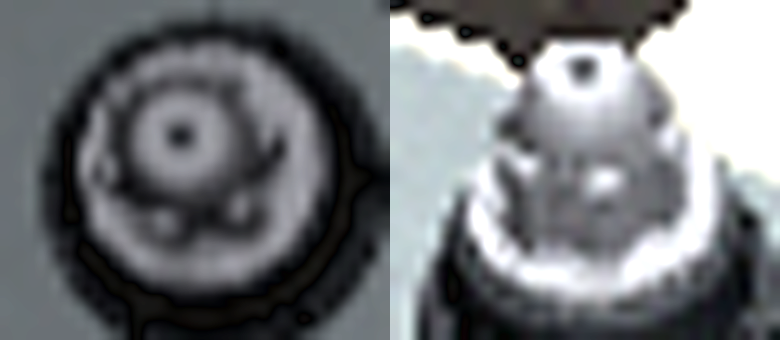

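```bash
cat >> m.py <<'E'
from scipy.spatial.transform import Rotation as Ro
np.set_printoptions(precision=2,suppress=True)
def Q(deg):
    p=np.radians(deg); y=np.array([np.cos(p),np.sin(p),0]); z=np.array([0,0,-1.]); x=np.cross(y,z)
    return Ro.from_matrix(np.c_[x,y,z]).as_quat()
def yaw():
    y=Ro.from_quat(bot.read_state()['eef_rot']).as_matrix()[:,1]; return np.degrees(np.arctan2(y[1],y[0]))
def st(msg=''):
    s=bot.read_state(); print(msg,'t%.2f'%s['t'],s['tcp_pos'],'yaw%.1f'%yaw(),'F',s['contact_force'],'M',s['moment'],'w%.1f'%s['width'],flush=True); return s
E
python3 - <<'E'
from m import *
st()
for a in(29,149,-31,-151): print('gear',a,bot.solve_ik([506.5,-299.5,120],Q(a)))
for a in(71,-109,29,-151): print('fix',a,bot.solve_ik([568.8,98,120],Q(a)))
E
```

```text
t0.10 [265.07 620.3  225.7 ] yaw-113.1 F [-0.06 -0.33  0.5 ] M [ 0.01 -0.01  0.01] w87.2
gear 29 [-0.2   0.31 -0.32  0.   -0.94 -2.43]
gear 149 [-0.2   0.31 -0.32  0.   -0.94 -0.34]
gear -31 [-0.2   0.31 -0.32  0.   -0.94  2.8 ]
gear -151 [-0.2   0.31 -0.32  0.   -0.94  0.71]
fix 71 [ 0.51  0.29 -0.35  0.   -0.93 -2.41]
fix -109 [ 0.51  0.29 -0.35  0.   -0.93  0.73]
fix 29 None
fix -151 [ 0.51  0.29 -0.35  0.   -0.93 -0.  ]
```

```bash
python3 - <<'E'
from m import *
X,Y=506.5,-299.5
bot.move_ptp([X,Y,150],Q(149)); st('above')
bot.line_to([X,Y,60],velocity=150)
s=st('60'); 
bot.line_to([X,Y,18.5],velocity=60); st('down')
bot.move_gripper(50,force=5); st('grip1')
E
```

```text
above t3.43 [ 506.92 -299.02  150.04] yaw149.1 F [-0.19  0.15  0.18] M [ 0.06 -0.06  0.01] w87.7
60 t4.18 [ 507.12 -299.67   60.63] yaw149.0 F [ 0.29  0.69 -0.65] M [ 0.09 -0.14  0.07] w87.5
down t5.03 [ 506.7  -299.58   18.56] yaw149.0 F [ 1.08 -0.24 -0.8 ] M [ 0.05 -0.12 -0.  ] w87.7
grip1 t5.67 [ 506.87 -299.63   18.71] yaw149.0 F [ 0.73 -0.34  0.92] M [-0.11 -0.37  0.03] w54.0
```

Gripped across flats (54.0). Re-grip at 60° on to centre the other direction.

```bash
python3 - <<'E'
from m import *
X,Y=506.5,-299.5
bot.move_gripper(84); 
bot.line_to([X,Y,48],velocity=120)
bot.move_ptp([X,Y,48],Q(-151)); st('turned')
bot.line_to([X,Y,18.5],velocity=60)
bot.move_gripper(50,force=35); st('grip2')
bot.line_to([X,Y,60],velocity=60); bot.pause(.2); st('lift')
im=bot.camera('scene'); cv2.imwrite('pics/s1.png',cv2.resize(im[180:300,260:420,::-1],None,fx=4,fy=4))
E
```

```text
turned t7.78 [ 506.18 -299.39   47.47] yaw-151.1 F [-0.07 -0.65 -0.1 ] M [ 0.07 -0.03 -0.05] w84.1
grip2 t9.03 [ 506.85 -299.51   18.7 ] yaw-151.0 F [1.11 1.35 0.68] M [ 0.26 -0.29 -0.09] w53.7
lift t10.07 [ 506.21 -299.42   59.54] yaw-151.0 F [ 0.49 -0.37 -5.51] M [ 0.06 -0.03  0.03] w53.9
```

View pics/s1.png

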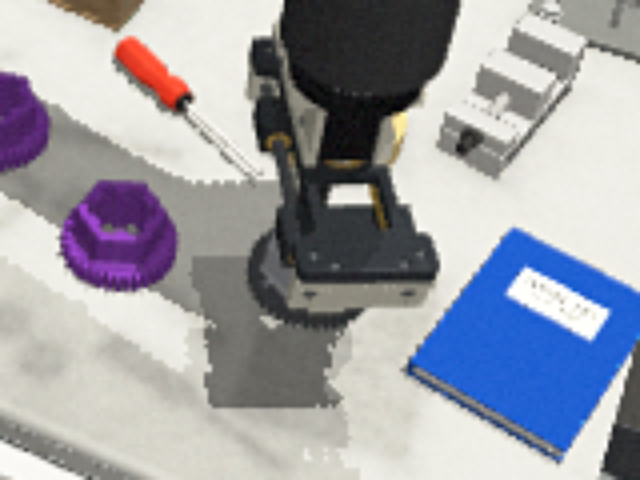

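```bash
python3 - <<'E'
from m import *
bot.line_to([506.5,-299.5,150],velocity=200)
bot.move_ptp([568.8,98,150],Q(-109)); bot.pause(.15); s=st('above')
F0=s['contact_force']
z=120
bot.line_to([568.8,98,118],velocity=100); bot.pause(.1);s=st('118'); F0=s['contact_force'].copy(); M0=s['moment'].copy()
np.save('f0.npy',np.r_[F0,M0])
for z in np.arange(112,90.9,-2):
    bot.line_to([568.8,98,z],velocity=30); s=st(); f=s['contact_force']-F0; print('  df',f)
    if f[2]>6 or np.hypot(*f[:2])>10: break
im=bot.camera('scene'); cv2.imwrite('pics/s2.png',cv2.resize(im[100:220,140:300,::-1],None,fx=4,fy=4))
E
```

```text
above t12.37 [568.89  96.85 149.95] yaw-109.1 F [-0.1   0.46 -5.85] M [ 0.01  0.01 -0.  ] w53.9
118 t12.93 [569.45  98.07 118.74] yaw-109.0 F [ 0.01  0.51 -5.45] M [-0.02 -0.03  0.01] w53.6
 t13.28 [568.66  97.95 111.89] yaw-109.0 F [ 0.83  0.08 -6.4 ] M [-0.02  0.03 -0.01] w54.1
  df [ 0.82 -0.43 -0.95]
 t13.53 [568.72  98.   109.89] yaw-109.0 F [-1.08 -0.65 -5.19] M [-0.02 -0.01  0.01] w53.9
  df [-1.09 -1.16  0.26]
 t13.78 [568.7   97.94 107.84] yaw-109.0 F [ 0.13 -0.22 -5.59] M [-0.04 -0.02 -0.01] w53.6
  df [ 0.12 -0.73 -0.15]
 t14.03 [568.65  97.93 105.81] yaw-109.0 F [ 0.01  0.02 -5.17] M [-0.05  0.06  0.03] w53.7
  df [-0.   -0.49  0.28]
 t14.28 [568.67  97.96 103.84] yaw-109.0 F [ 0.18 -0.31 -6.61] M [ 0.02 -0.01  0.02] w53.8
  df [ 0.17 -0.82 -1.17]
 t14.53 [568.66  97.92 101.82] yaw-109.0 F [ 0.19  0.11 -5.78] M [-0.02  0.03  0.01] w53.4
  df [ 0.18 -0.4  -0.33]
 t14.78 [568.65  97.93  99.82] yaw-109.0 F [-0.17 -1.06 -5.33] M [-0.01  0.01  0.  ] w53.8
  df [-0.18 -1.57  0.11]
 t15.03 [568.67  97.93  97.82] yaw-109.0 F [ 0.46 -0.71 -5.58] M [0.01 0.02 0.05] w53.4
  df [ 0.45 -1.21 -0.13]
 t15.28 [568.72  97.88  95.89] yaw-109.0 F [ 0.39 -0.7  -5.61] M [-0.15  0.07  0.03] w53.8
  df [ 0.38 -1.21 -0.16]
 t15.53 [568.63  97.72  93.76] yaw-109.0 F [ 0.28 -1.2  -7.37] M [-0.72 -0.15  0.02] w53.7
  df [ 0.27 -1.71 -1.93]
 t15.78 [568.59  97.74  91.73] yaw-109.0 F [ 1.2  -3.59 -7.5 ] M [-1.14 -0.28  0.03] w53.9
  df [ 1.19 -4.1  -2.06]
```

View pics/s2.png

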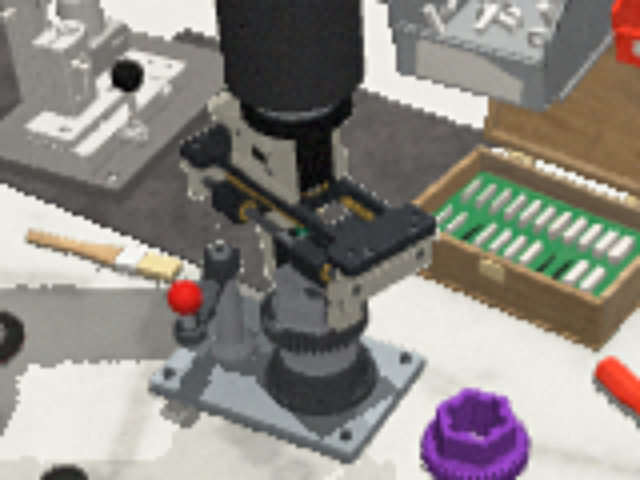

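```bash
python3 - <<'E'
from m import *
F0=np.load('f0.npy')[:3]
x,y=568.8,98.
def meas():
    a=[]
    for _ in range(3): bot.pause(.03); a.append(bot.read_state()['contact_force']-F0)
    return np.mean(a,0)
for i in range(3):
    f=meas(); x+=np.clip(f[0]*.15,-.5,.5); y+=np.clip(f[1]*.15,-.5,.5)
    print('df',f,'->',x,y); bot.line_to([x,y,92],velocity=30)
f=meas(); st('c'); print(f)
z=92
while z>86:
    z-=.5; bot.line_to([x,y,z],velocity=20,); f=meas(); print(z,bot.read_state()['tcp_pos'],f,bot.read_state()['moment'])
    if f[2]>6: break
print(x,y,z)
E
```

```text
df [ 0.47 -3.69 -2.39] -> 568.8702867945548 97.5
df [-0.67 -2.33 -1.32] -> 568.769170752027 97.15063735576882
df [-0.09 -0.46 -0.46] -> 568.7550223047249 97.0820172073002
c t16.98 [568.82  97.16  92.04] yaw-109.0 F [ 0.08 -0.82 -4.78] M [-0.02  0.01 -0.02] w53.6
[ 0.21 -1.13 -0.15]
91.5 [568.74  97.04  91.49] [-0.33 -0.23 -0.48] [-0.04  0.04 -0.01]
91.0 [568.76  97.11  91.  ] [ 0.36 -0.61 -0.29] [ 0.02 -0.01  0.03]
90.5 [568.74  97.06  90.47] [-0.31 -0.52 -0.66] [ 0.04 -0.02 -0.03]
90.0 [568.75  97.09  90.  ] [ 0.1  -0.65 -0.42] [-0.05 -0.02  0.01]
89.5 [568.75  97.1   89.5 ] [ 0.12 -0.92 -0.43] [-0.01  0.02 -0.02]
89.0 [568.76  97.07  89.  ] [-0.39 -0.63 -0.52] [-0.04 -0.04 -0.04]
88.5 [568.72  97.06  88.47] [-0.07 -0.36 -0.34] [0.   0.02 0.01]
88.0 [568.75  97.07  87.99] [-0.08 -0.83 -0.56] [-0.05 -0.01  0.04]
87.5 [568.73  97.07  87.49] [-0.2  -0.37 -0.32] [-0.06 -0.02  0.01]
87.0 [568.75  97.08  86.98] [-0.03 -0.67 -0.35] [-0.04 -0.03  0.  ]
86.5 [568.74  97.07  86.48] [-0.15 -0.05 -0.48] [-0.1   0.01 -0.01]
86.0 [568.77  97.08  86.  ] [ 0.   -0.48  0.23] [-0.01  0.    0.06]
568.7550223047249 97.0820172073002 86.0
```

```bash
python3 - <<'E'
from m import *
F0=np.load('f0.npy')[:3]
x,y,z=568.755,97.08,86.
def meas():
    a=[]
    for _ in range(3): bot.pause(.02); a.append(bot.read_state()['contact_force']-F0)
    return np.mean(a,0)
while z>66:
    z-=1. if z>71 else .4
    bot.line_to([x,y,z],velocity=20); f=meas(); s=bot.read_state(); print(z,s['tcp_pos'],f,s['moment'])
    if f[2]>7: break
    if np.hypot(*f[:2])>2: x+=np.clip(f[0]*.08,-.3,.3); y+=np.clip(f[1]*.08,-.3,.3)
st()
im=bot.camera('scene'); cv2.imwrite('pics/s3.png',cv2.resize(im[100:220,140:300,::-1],None,fx=4,fy=4))
E
```

```text
85.0 [568.72  97.08  84.93] [ 0.41 -0.34 -0.12] [ 0.01 -0.    0.02]
84.0 [568.71  97.07  83.93] [-0.04 -0.62 -0.32] [-0.08  0.01 -0.08]
83.0 [568.71  97.04  82.91] [-0.07 -0.91 -0.85] [-0.07  0.01  0.01]
82.0 [568.75  97.08  81.95] [-0.16 -0.9   0.07] [-0.12 -0.01 -0.02]
81.0 [568.72  97.08  80.95] [ 0.1  -0.43 -0.41] [-0.14 -0.02  0.03]
80.0 [568.71  97.08  79.96] [-0.26 -1.59 -1.09] [-0.2   0.02 -0.02]
79.0 [568.71  97.06  78.91] [-0.62 -1.3  -0.5 ] [-0.13  0.01  0.02]
78.0 [568.7   97.08  77.93] [ 0.02 -0.77 -0.42] [-0.15 -0.02  0.01]
77.0 [568.71  97.07  76.93] [ 0.27 -0.3  -0.74] [-0.17  0.01  0.01]
76.0 [568.71  97.08  75.93] [-0.09 -1.13 -1.61] [-0.19 -0.02  0.01]
75.0 [568.69  97.05  74.93] [ 0.09 -1.17 -0.86] [-0.18  0.01 -0.02]
74.0 [568.73  97.08  73.93] [ 0.06 -0.85 -0.36] [-0.16  0.01  0.01]
73.0 [568.72  97.09  72.92] [-0.5  -0.94 -0.54] [-0.24 -0.   -0.03]
72.0 [568.73  97.08  71.96] [ 0.29 -0.88 -0.8 ] [-0.24 -0.02  0.04]
71.0 [568.75  97.06  70.96] [-0.19 -0.96 -0.63] [-0.24 -0.02  0.03]
70.6 [568.74  97.08  70.58] [ 0.05 -1.32 -0.69] [-0.22 -0.04  0.01]
70.19999999999999 [568.77  97.08  70.19] [ 0.24 -1.61 -0.5 ] [-0.27  0.02  0.02]
69.79999999999998 [568.77  97.08  69.78] [ 0.17 -1.71 -0.63] [-0.28 -0.    0.05]
69.39999999999998 [568.73  97.09  69.36] [ 0.06 -1.3  -0.72] [-0.2   0.02  0.03]
68.99999999999997 [568.74  97.1   68.98] [ 0.19 -0.9  -0.14] [-0.28 -0.   -0.02]
68.59999999999997 [568.81  97.09  68.73] [-0.9  -1.7   2.49] [-0.27  0.24  0.03]
68.19999999999996 [568.85  97.08  68.7 ] [-2.82 -1.1   8.52] [-0.28  1.28  0.03]
 t27.78 [568.85  97.08  68.7 ] yaw-109.0 F [-2.94  0.29  3.41] M [-0.28  1.28  0.03] w53.8
```

View pics/s3.png

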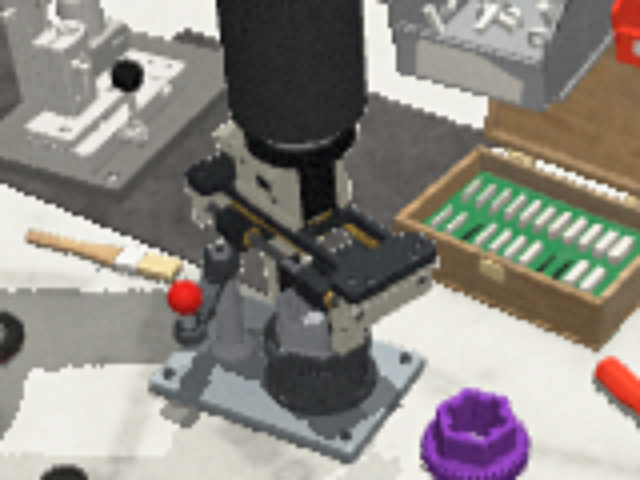

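```bash
python3 - <<'E'
from m import *
bot.move_gripper(66); st('open')
bot.line_to([568.8,97.1,110],velocity=80); bot.line_to([568.8,97.1,170],velocity=200)
im=bot.camera('top'); cv2.imwrite('pics/s4t.png',cv2.resize(im[140:220,160:260,::-1],None,fx=6,fy=6))
H=np.array([566.2,177.1]); K=np.array([490.2,151.3]); d=K-H; th=np.degrees(np.arctan2(d[1],d[0])); print(th)
K=H+80*d/np.linalg.norm(d)
yw=th+90  # tangent
print(K,yw%360)
bot.move_gripper(60)
bot.move_ptp([K[0],K[1],185],Q(yw)); st('above knob')
im=bot.camera('scene'); cv2.imwrite('pics/s4.png',cv2.resize(im[80:220,120:300,::-1],None,fx=4,fy=4))
E
```

```text
open t28.33 [568.88  97.14  68.17] yaw-109.0 F [ 0.56  1.   -1.06] M [0.02 0.03 0.02] w66.2
-161.2490020133686
[490.45 151.38] 288.75099798663143
above knob t30.43 [490.29 151.92 185.48] yaw-71.2 F [-0.07 -0.1   0.58] M [-0.07 -0.05 -0.02] w59.9
```

View pics/s4.png

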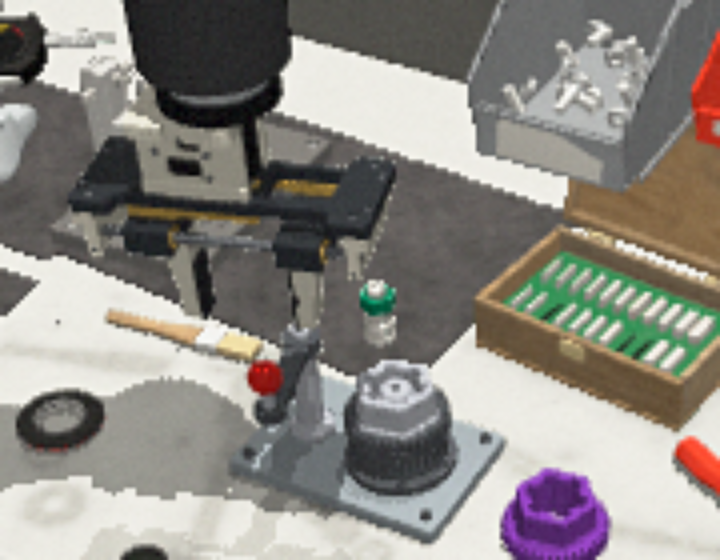

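View pics/s4t.png

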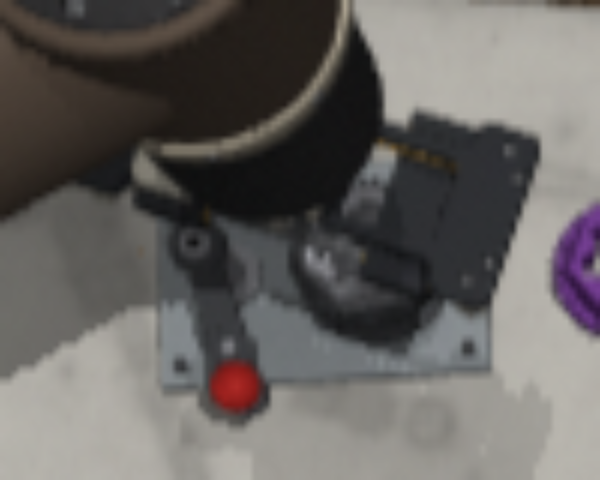

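```bash
python3 - <<'E'
from m import *
H=np.array([566.2,177.1]); th0=-161.25
P=lambda th:(H+80*np.array([np.cos(np.radians(th)),np.sin(np.radians(th))]))
p=P(th0)
bot.line_to([*p,119],velocity=90); st('down')
bot.move_gripper(15,force=15); s=st('grip')
end=-90+1.9
for th in np.linspace(th0,end-18,5)[1:]:
    q=P(th); bot.line_to([*q,119],velocity=80,ori=Q(th+90)); s=st('th%.0f'%th)
    if np.linalg.norm(s['contact_force'])>20: print('stop');break
E
```

```text
down t31.37 [490.88 151.5  119.37] yaw-71.3 F [-0.17 -0.49  0.35] M [-0.05  0.03 -0.04] w60.1
grip t32.05 [490.47 151.41 119.11] yaw-71.2 F [-0.44  0.14  1.4 ] M [ 0.01  0.14 -0.02] w23.9
th-147 t32.44 [498.75 133.93 119.08] yaw-57.7 F [-0.96 -1.52  2.72] M [-0.23  0.24  0.1 ] w23.8
th-134 t32.83 [510.76 119.24 119.07] yaw-44.0 F [-2.46 -1.69  3.13] M [-0.47  0.48  0.09] w24.0
th-120 t33.23 [526.02 107.77 119.03] yaw-30.2 F [-1.69 -1.9   4.59] M [-0.87  0.47  0.08] w23.9
th-106 t33.62 [543.69 100.22 119.04] yaw-16.5 F [-0.89 -3.2   4.36] M [-1.25  0.38  0.14] w23.8
```

```bash
python3 - <<'E'
from m import *
H=np.array([566.2,177.1])
P=lambda th:(H+80*np.array([np.cos(np.radians(th)),np.sin(np.radians(th))]))
end=-88.1
for th in list(np.arange(-103,end+3,3)):
    q=P(th); bot.line_to([*q,119],velocity=30,ori=Q(th+90)); bot.pause(.05); s=st('th%.1f'%th)
    if np.hypot(*s['contact_force'][:2])>18: print('stop');break
im=bot.camera('scene'); cv2.imwrite('pics/s5.png',cv2.resize(im[80:220,120:300,::-1],None,fx=4,fy=4))
E
```

```text
th-103.0 t33.96 [547.81  99.17 119.06] yaw-13.2 F [-2.94 -4.22  4.8 ] M [-1.31  0.62  0.06] w23.5
th-100.0 t34.30 [552.25  98.3  119.07] yaw-10.1 F [-1.45 -3.59  4.79] M [-1.51  0.45  0.11] w23.9
th-97.0 t34.64 [556.5   97.62 119.05] yaw-7.1 F [-1.33 -3.8   4.51] M [-1.56  0.3   0.08] w23.5
th-94.0 t34.98 [560.76  97.3  119.08] yaw-4.0 F [-0.98 -4.36  4.37] M [-1.64  0.19  0.11] w23.9
th-91.0 t35.33 [564.88  97.11 119.06] yaw-1.0 F [-0.16 -3.29  4.98] M [-1.57  0.18  0.08] w23.8
th-88.0 t35.67 [568.58  97.14 119.03] yaw2.0 F [-3.02 -3.86  6.34] M [-1.32  0.96  0.09] w23.6
```

View pics/s5.png

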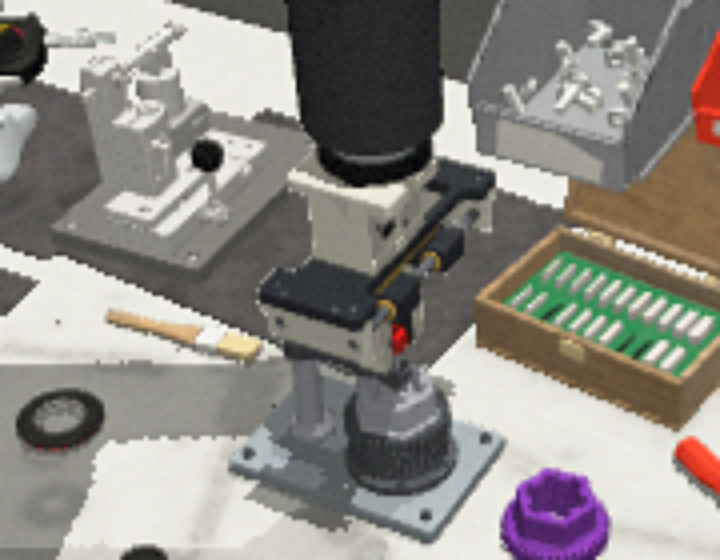

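```bash
python3 - <<'E'
from m import *
H=np.array([566.2,177.1])
P=lambda th:(H+80*np.array([np.cos(np.radians(th)),np.sin(np.radians(th))]))
for th in (-87.4,-86.8,-86.2,-85.6,-85,-84.4):
    q=P(th); bot.line_to([*q,119],velocity=20,ori=Q(2)); bot.pause(.05); s=st('th%.1f'%th)
    if s['contact_force'][0]<-11: break
bot.move_gripper(60); bot.pause(.1); p=bot.read_state()['tcp_pos']
bot.line_to([p[0],p[1],190],velocity=120)
bot.move_ptp([450,-100,250],Q(2)); st('away')
for n in('top','scene'):
    im=bot.camera(n)[...,::-1]; cv2.imwrite(f'pics/{n}6raw.png',im)
a=cv2.imread('pics/top6raw.png')[150:220,170:250];b=cv2.imread('pics/scene6raw.png')[145:215,175:255]
cv2.imwrite('pics/s6.png',np.hstack([cv2.resize(i,(400,350),interpolation=cv2.INTER_CUBIC) for i in(a,b)]))
im={n:cv2.imread(f'pics/{n}6raw.png').astype(int) for n in('top','scene')}
uv={}
for n,(x0,x1,y0,y1) in(('top',(195,240,160,205)),('scene',(190,240,130,190))):
    a=im[n][y0:y1,x0:x1]; ys,xs=np.nonzero((a[...,2]>90)&(a[...,2]>2*a[...,1])&(a[...,2]>2*a[...,0]))
    uv[n]=np.array([xs.mean()+x0,ys.mean()+y0]); print(n,uv[n],len(xs),ray(n,uv[n],132))
k=tri(uv); d=k[:2]-H; print(k,np.degrees(np.arctan2(d[1],d[0])))
E
```

```text
th-87.4 t36.02 [568.63  97.12 118.97] yaw2.0 F [-6.09 -3.18  8.79] M [-1.    2.05  0.09] w23.7
th-86.8 t36.32 [568.71  97.06 118.91] yaw2.0 F [-9.02 -2.25 11.1 ] M [-0.77  3.2   0.04] w23.9
th-86.2 t36.62 [568.73  97.   118.82] yaw1.9 F [-12.63  -1.41  12.69] M [-0.53  4.34  0.04] w23.9
away t39.22 [450.56 -99.57 249.63] yaw2.0 F [ 0.6  -0.13  0.71] M [-0.07 -0.12  0.  ] w60.0
top [216.86 174.43] 7 [576.67  98.06 132.  ]
scene [217.41 164.11] 56 [567.99  98.64 132.  ]
[576.41 101.2  125.5 ] -82.34127025788545
```

View pics/s6.png

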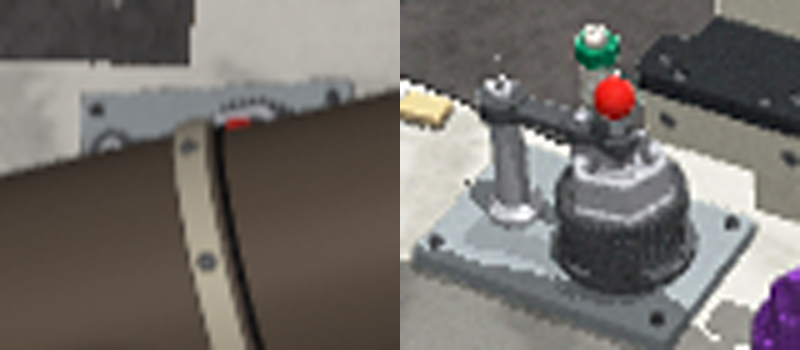

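View pics/scene6raw.png

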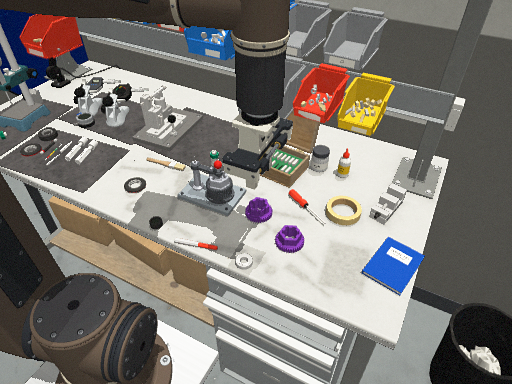

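```bash
python3 - <<'E'
from m import *
bot.close_job(); st('closed')
E
```

```text
the job is handed in; nothing more can be done
the job is handed in; nothing more can be done
```

The gear is on the arbor with its hub up and down on the shoulder. The keeper is swung in over the hub to its stop. I handed the job in at about 39 s of the 72 s allowed.

- **Grip:** I gripped the gear across two flats, then re-gripped 60 degrees round to centre it.
- **Fitting:** I had read the spline angle as about 41 degrees from the pictures and turned the gear to suit. It meshed straight away, so no rocking was needed. The sideways force on the nose peaked at about 4 N, and I shifted the gear 0.9 mm to relieve it.
- **Seating:** The gear slid down freely. It met the shoulder at a TCP height of 68.7 mm against an expected 68.5 to 68.7 mm, with a push of about 8.5 N. The keeper was still about 1.2 rad out at that point.
- **Keeper:** I gripped the knob and swung it in. It stopped moving at x = 568.7 mm, y = 97 mm, with 12.6 N against the stop. That lies over the arbor axis, felt at x = 568.8 mm, y = 97.1 mm.
- **Last check:** The scene camera puts the released knob at x = 568.0 mm, y = 98.6 mm. The bystanders look unmoved by eye in that picture, but I did not measure them.

**Check that disagreed:** in the last top view the arm hid most of the knob, with only 7 pixels visible. That gave x = 576.7 mm, and the position from the two views together came out wrong. I disregarded both, and relied on the scene view and the felt stop instead.

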